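# Bond a window flush on the slanted end of a gas cell

### The job

Mist the slanted open end of the glass cell with activator: press the white cap of the sprayer fully down and let it spring back up. Then pick the rectangular glass window off its rest, tilt it to match the slanted end, and set it flush on the ground rim, centred over the opening so that it covers it all, its long side running up the slope. Keep it gently pressed there with the fingers while the bond takes: the job finishes with you still holding it, nothing let go, and the other glassware and tools left where they stood.

Things in the scene. Friction and masses are not known exactly. Their poses are not given: they have to be found in the camera images.
- sprayer: finger-pump spray bottle of plain aluminium (41 mm wide) standing in a black socket (72 mm wide) that is screwed to the bench; it does not move. Origin at the centre of the socket's foot; its axis is vertical; the nozzle points along its -x, at the cell's slanted end
- cap_top (a point): middle of the top of the sprayer's sprung white cap, 160 mm above the bench when up; the cap is 21 mm wide and is pressed straight down
- nozzle_cap (a joint): travel of that cap in m: 0 up, 0.006 fully down; the spring pushes back with 3 N at the start and 9 N fully down, and returns the cap when it is let go
- rest: fixed block of wood with a cork top, 64 mm long (x) x 28 mm wide (y) x 30 mm high, on which the window lies; origin at the centre of its foot
- window: clear glass plate with frosted edges, 76 mm long (its x) x 52 mm wide (its y) x 6 mm thick (its z), about 55 g; origin at the centre of the plate, both faces alike. It lies flat on the rest, its centre 33 mm above the bench, long side along the rest's; its long edges stand out about 12 mm beyond the rest on either side
- cradle: fixed tilting cradle that carries the cell: aluminium foot plate 180 x 110 x 12 mm with two side plates; origin at the centre of its foot, x along the cell towards the far end. The slanted end wanted lies on its -x side, towards the robot
- cell: glass cell strapped in the cradle: clear tube 34 mm across, 200 mm between the centres of its slanted ends, a filling arm with stopcock behind its middle. The far end already has its window; the near end (-x) is open. The tilt is locked and does not give: near end raised by 0 to 0.26 rad, different each time. Origin on the tilt axis, 55 mm above the bench
- cell_end (a point): centre of the near end's opening, in the plane of its frosted ground rim, 100 to 125 mm above the bench. z: the rim's outward normal, up and towards the robot, 0.34 to 0.61 rad off vertical; x up the slope; y level across it. The rim is a flat ellipse 60 mm (x) by 34 mm (y) outside; the tube below is 34 mm wide and has nothing beside it, so fingers on the window's long edges straddle it
- joint_a: bystander: ground-glass cone joint (plain frosted stub, 29 mm wide, 80 mm tall) standing on the bench; origin at its foot
- joint_b: bystander: a second such cone joint, standing; origin at its foot
- erlenmeyer: bystander: conical glass flask, 82 mm wide at the foot, 120 mm tall; origin at its foot
- flask: bystander: flat-bottomed round glass flask, 86 mm wide, 122 mm tall; origin at its foot
- disc: bystander: spare round glass disc, 50 mm across, 6 mm thick, lying on the bench; not the window wanted here; origin under its centre
- calipers: bystander: steel calipers, 190 mm long, lying flat; origin under the middle of the beam
- paddle: bystander: graphite paddle, black blade 85 x 55 mm with a wooden handle, 238 mm long in all, lying flat; origin under its middle
- rod_jar: bystander: glass jar, 76 mm wide, 110 mm tall, with glass rods standing out of it to 250 mm; origin at its foot
Things that resemble listed ones, but are neither listed nor needed, are in the scene too. Leave any orange look-alike of the window alone.

How it is judged:
On the way, in this order (a step that is already met when the one before it is completed fails the run):
1. the sprayer's cap is pressed down (at least 4.5 of its 6 mm), the window still on its rest (value of joint nozzle_cap above 0.0045 m and height (world z) of window below 0.045 m), for 0.1 s.
2. the cap has sprung back up (value of joint nozzle_cap below 0.001 m), for 0.1 s.
3. the window is lifted clear of its rest by the fingers (height (world z) of window above 0.06 m and contact force between the fingers and window above 1 N and contact force between window and rest below 0.1 N), for 0.2 s.
At the end, for the whole second after the job is handed in: The fingers hold the window (over 2 N) still on the cell's near end: parallel to the rim within 0.035 rad, mid-plane 1 to 5 mm off it, centred within 7.5 mm along and across the slope, long side within 0.15 rad of the slope, pressed with 1 to 30 N, off its rest; the sprayer's cap is up (angle between the z axis of window and the z axis of cell_end, either way round below 0.035 rad and angle between the x axis of window and the x axis of cell_end, either way round below 0.15 rad and x of window in the frame of cell_end between -0.0075 and 0.0075 m and y of window in the frame of cell_end between -0.0075 and 0.0075 m and z of window in the frame of cell_end between 0.001 and 0.005 m and contact force between window and cell between 1 and 30 N and contact force between the fingers and window above 2 N and contact force between window and rest below 0.1 N and value of joint nozzle_cap below 0.001 m and linear speed of window below 0.01 m/s); the arm keeps its last pose, push and grip.
It fails at once if the cap is pressed while the window is off its rest (value of joint nozzle_cap above 0.003 m and height (world z) of window above 0.06 m).
It fails at once if the window is pressed on the cell with more than 50 N (contact force between window and cell above 50 N).
It fails at once if the window falls onto the bench (height (world z) of window below 0.02 m).
It fails at once if a bystander is pushed more than 30 mm or knocked over (distance of any of joint_a, joint_b, erlenmeyer, flask, disc, calipers, paddle, rod_jar from where it was at the start of the episode above 0.03 m or angle between any of joint_a, joint_b, erlenmeyer, flask, disc, calipers, paddle, rod_jar's own z axis and vertical above 0.4 rad).
It also fails if it takes over 51 s, if anything falls off the work surface, if the arm or the gripper's body presses on something with over 40 N, if the wrist force passes 120 N, or if a joint passes its speed limit or range.

### The arm

A 7-joint arm with a two-finger parallel gripper is mounted at the origin on the work surface. World frame = base frame: x ahead of the robot, y to its left, z up, the work surface at z = 0. Lengths are in m, angles in rad, forces in N, time in s.
With the tool pointing down it reaches from about 0.425 to 0.925 m from the base axis. Payload 6.8 kg.
Tool frame: the origin (TCP) lies midway between the tips of the shut fingers; the grasp point (between the pads) lies r.tcp_to_grasp behind it (r.tcp_to_grasp is the distance from the TCP to the grasp point, in m); x points along the fingers, y is the direction in which the jaws open and shut, and the axes are right-handed (so a half turn about x gives the same grasp; the last joint's range is limited). The gripper opens to 85 mm and grips with 20 to 120 N. Pads are 22 mm wide; open, the fingers measure 114 mm over their backs; the gripper's body (76 mm by 85 mm) begins 54 mm behind the grasp point. The pads swing forward as they close: fully open they stand 13 mm farther back than shut.
Start: joints at [1.129, 0.477, 0.022, 1.555, -0.011, 1.109, -0.083], TCP at [0.221, -0.638, 0.231] pointing down, gripper open.
Joint ranges: [-2.96, 2.96], [-0.34, 2.1], [-1.41, 1.46], [0.24, 2.44], [-1.37, 4.51], [0.17, 1.92], [-2.96, 2.96]. Speed limits (rad/s): [2.39, 2.39, 3.14, 3.14, 3.14, 3.14, 3.14].

### API

Orientations are given as a rotation vector (axis times angle).
In Python, from bench import r, grab_frame, search_frame, cut_out, pinpoint gives the robot as it stands. The module is installed in compiled form; this text tells all that it offers.
- The arm moves only by the tool apply_moves, never from a script. Its argument "commands" is a list of rows, each a list of 7 numbers: the finger opening in mm, from 0 to 85.4, then the shift along the tool's x, y, z in mm, then the turn, a rotation vector about the tool's x, y, z in rad. A call has 1 to 20 rows; each row is the pose to reach, as a shift and turn from the pose commanded when the call began, along the tool's axes at that moment; what a row does not reach only later rows make up. A row lasts 1/10 s, in which the tool goes at most 50 mm and 8.59 degrees, less where a joint would pass 70% of its speed; a pose out of reach is approached as far as the arm can. A call with a gripper value outside its range is refused whole. The fingers move at their own pace and stop on an object; "force" is the grip in N (left out, the last holds). Time passes only in rows, so rows that repeat a pose let the fingers close. It gives the time, the measured TCP pose, the force and the opening at its end, in the units of the state.
- r.get_obs(): the state, without advancing time (a new reading comes with each control period).
- grab_frame(name): name is "scene" or "top"; returns a dict with "pixels" (420x560x3 uint8, red, green, blue), "mtx" (3x3 intrinsics, pixels), "position" and "rotation" of the camera in the world. Camera axes: x right, y down, z forward; pixel columns grow to the right and rows downward; lengths in m; the calibration is good to about 2 mm. A picture is of the moment at which its call begins. There is no depth.
- r.hand_in(): hands the job in, once; it reports no verdict.
Trained networks look in the newest picture that a camera, given by its name, has taken for a name from the list of things; names that differ only in an ending like _2 or _b are one class to them, and where a whole thing is asked for, a point or a joint stands for the part that bears it (a point fixed in the world has none). Each returns a list of dicts, best first, with "confidence" (0 to 1); they miss things now and then, are a little off and sometimes report something else, mostly with a low value. They report only what shows in the picture. A call takes as long as a camera call. They do not tell look-alikes from the thing itself.
- search_frame(label, camera): "point" ([column, row] as shares, 0 to 1, of the picture: columns of its width, rows of its height, amid what is visible of it).
- cut_out(label, camera): "pixels" (420x560 bool, what is visible of it) and "point" ([column, row] as shares, 0 to 1, of the picture: columns of its width, rows of its height, amid what is visible of it).
- pinpoint(label, camera): "point" ([column, row] as shares, 0 to 1, of the picture: columns of its width, rows of its height: a listed point, or the origin of a listed thing).
The state is a dict: "clock": time; "joints": joint angles; "qvel": joint speeds; "tau": joint torques, N m; "tcp_pos": TCP position; "orientation": TCP orientation; "contact_force": force on the tool from outside, world axes, zero at the start; "moment": the same for the moment, N m; "grip_width": finger opening in m.
Only numpy, scipy, OpenCV 4.12 (cv2) and the standard library are available. Lean on these libraries where they do the work, as an engineer would, in place of code of your own. Each camera call takes 0.05 s, during which the arm holds its last target.

## Working session

There is one attempt and no reset: what is moved stays moved. The work goes in short steps, Python scripts to look and compute and a tool call to move; the robot and the scene stay as the last step left them, time stands still between calls to the robot, and variables do not carry over. Pictures are saved under pics/ and viewed, and the job is handed in when it is done.

Besides the shell and the picture viewer there is one more tool, called after ">>>" in YAML: its name, and indented under it one key for each argument. apply_moves: Moves the arm, as the interface text tells. Its arguments: {"type":"object","properties":{"commands":{"type":"array"},"force":{"type":"number"}},"required":["commands"]}

```bash
mkdir -p pics
cat > h.py <<'E'
from bench import r, grab_frame, search_frame, cut_out, pinpoint
import numpy as np, cv2
from scipy.spatial.transform import Rotation as R
def ray(f,px):
    K=np.array(f["mtx"]);Rm=np.array(f["rotation"]);
    if Rm.shape!=(3,3): Rm=R.from_rotvec(Rm).as_matrix()
    d=Rm@np.linalg.inv(K)@np.array([px[0],px[1],1.]);return np.array(f["position"]),d/np.linalg.norm(d)
def at_z(f,px,z):
    p,d=ray(f,px);return p+d*(z-p[2])/d[2]
def proj(f,X):
    Rm=np.array(f["rotation"])
    c=Rm.T@(np.array(X)-np.array(f["position"]));u=np.array(f["mtx"])@c;return u[:2]/u[2]
def tri(f1,p1,f2,p2):
    a,d=ray(f1,p1);b,e=ray(f2,p2)
    s=np.linalg.lstsq(np.c_[d,-e],b-a,rcond=None)[0];x=a+s[0]*d;y=b+s[1]*e
    return (x+y)/2,np.linalg.norm(x-y)
E
python3 - <<'E'
from h import *
print(r.get_obs(),r.tcp_to_grasp)
F={}
for c in("scene","top"):
    f=grab_frame(c);F[c]=f;cv2.imwrite(f"pics/{c}0.png",f["pixels"][:,:,::-1]);print(c,f["position"],f["rotation"],f["mtx"])
    for l in["sprayer","cap_top","rest","window","cradle","cell","cell_end"]:
        for o in pinpoint(l,c)[:3]:print(c,l,np.round(np.array(o["point"])*[560,420],1),round(o["confidence"],2))
import pickle;pickle.dump(F,open("F0.pkl","wb"))
E
```

```text
{'clock': 0.0, 'joints': array([ 1.12893878,  0.4777909 ,  0.02235781,  1.55646427, -0.01153199,
        1.1093042 , -0.08309605]), 'qvel': array([ 8.33145676e-04, -7.96612458e-04, -5.04421028e-04, -3.72277283e-04,
       -6.05882365e-05, -6.31034455e-04,  4.80254744e-04]), 'tau': array([-3.62901237e-04, -5.96467888e+01,  1.60788383e+00, -2.81202292e+01,
        1.24152331e-02,  9.30056238e-03, -5.33554658e-05]), 'tcp_pos': array([ 0.22091346, -0.63719023,  0.23032682]), 'orientation': array([ 2.04083766,  0.34569037, -2.04170627]), 'contact_force': array([ 0.90728289, -0.1147227 ,  0.45604008]), 'moment': array([ 0.01700743, -0.02817914,  0.0126732 ]), 'grip_width': 0.08535769911378728} 0.0187
scene [ 0.88275563 -0.66996964  1.20308723] [-2.48598434 -0.59943698  0.19367354] [[471.32063135   0.         286.21718638]
 [  0.         471.32063135 204.75725076]
 [  0.           0.           1.        ]]
scene cap_top [311.4 145.1] 0.39
scene window [174.9 299.3] 0.96
scene window [300.4 331.9] 0.68
scene window [224.3 290.2] 0.59
scene cradle [325.6 246.3] 0.94
scene cell_end [301.2 208. ] 0.79
scene cell_end [296.9 331.9] 0.21
scene cell_end [313.  146.2] 0.19
top [ 0.24477394 -0.03003101  1.60579508] [-2.15352013  2.06199616 -0.22354004] [[507.79654014   0.         283.97444831]
 [  0.         507.79654014 195.4440143 ]
 [  0.           0.           1.        ]]
top sprayer [223.5 209.9] 0.62
top sprayer [144.5 199. ] 0.32
top sprayer [278.1 194.1] 0.27
top cap_top [215.9 200.4] 0.4
top window [366.7 229.1] 0.76
top cradle [287.5 173.1] 0.64
top cell [290.2 168. ] 0.95
top cell_end [276.9 194.6] 0.92
```

View pics/scene0.png

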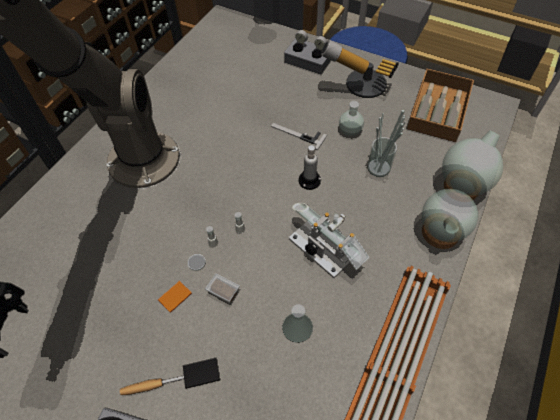

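View pics/top0.png

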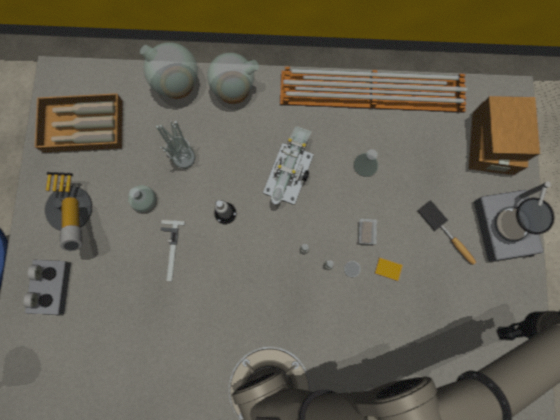

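The scene view shows the sprayer at about (310,165), the cell's near end at (300,208), the glass window on its rest at (223,289) and the orange decoy at (175,297). In the top view they are at (222,207), (277,198), (368,232) and (389,269). Next I'll zoom in and triangulate.

```bash
sed -i 's/Rm=np.array(f\["rotation"\])$/Rm=R.from_rotvec(f["rotation"]).as_matrix()/' h.py
python3 - <<'E'
from h import *
import pickle
F=pickle.load(open("F0.pkl","rb"))
s,t=F["scene"],F["top"]
print("window at .033/.036 scene",at_z(s,(224.3,290.2),.033),"top",at_z(t,(366.7,229.1),.033))
print("end",tri(s,(301.2,208),t,(276.9,194.6)))
print("cap",tri(s,(311.4,145.1),t,(215.9,200.4)), at_z(s,(311.4,148),.16),at_z(t,(218.5,201),.16))
print("cradle",tri(s,(325.6,246.3),t,(287.5,173.1)),at_z(s,(325.6,246.3),0),at_z(t,(287.5,173.1),0))
def crop(f,c,w,h,k,n):
    x,y=c;im=f["pixels"][y-h:y+h,x-w:x+w,::-1];cv2.imwrite(n,cv2.resize(im,None,fx=k,fy=k,interpolation=cv2.INTER_CUBIC))
a=[]
def cr(f,c,w=35,h=35,k=6):
    x,y=c;return cv2.resize(f["pixels"][y-h:y+h,x-w:x+w,::-1],(w*2*k,h*2*k),interpolation=cv2.INTER_CUBIC)
cv2.imwrite("pics/c1.png",np.hstack([cr(s,(315,220),40,40,5),cr(t,(285,175),40,40,5)]))
cv2.imwrite("pics/c2.png",np.vstack([np.hstack([cr(s,(223,288),25,25,6),cr(t,(368,232),25,25,6)]),np.hstack([cr(s,(311,168),25,25,6),cr(t,(222,208),25,25,6)])]))
E
```

```text
window at .033/.036 scene [ 0.49100356 -0.28869001  0.033     ] top [ 0.48857366 -0.2828289   0.033     ]
end (array([0.57397765, 0.00226016, 0.09610613]), np.float64(0.0028803417667608053))
cap (array([0.52824329, 0.1718475 , 0.17023296]), np.float64(0.009211911176674688)) [0.5264233  0.16636055 0.16      ] [0.53252821 0.16862426 0.16      ]
cradle (array([ 0.66902021, -0.02675144, -0.00164712]), np.float64(0.003821064804744915)) [ 0.67068879 -0.02623903  0.        ] [ 0.66704119 -0.02794359  0.        ]
```

View pics/c1.png

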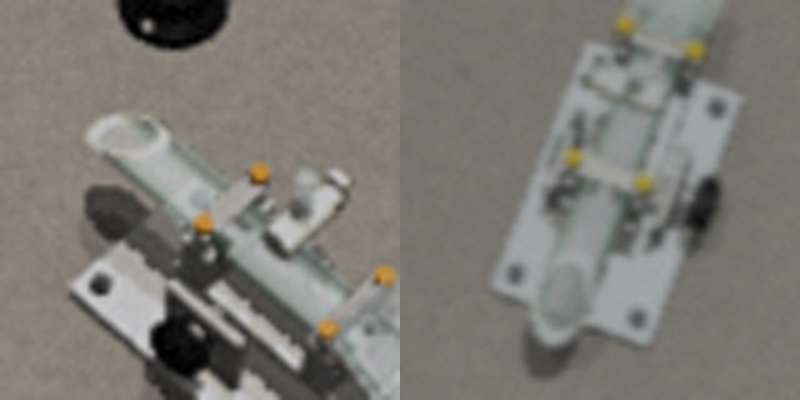

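View pics/c2.png

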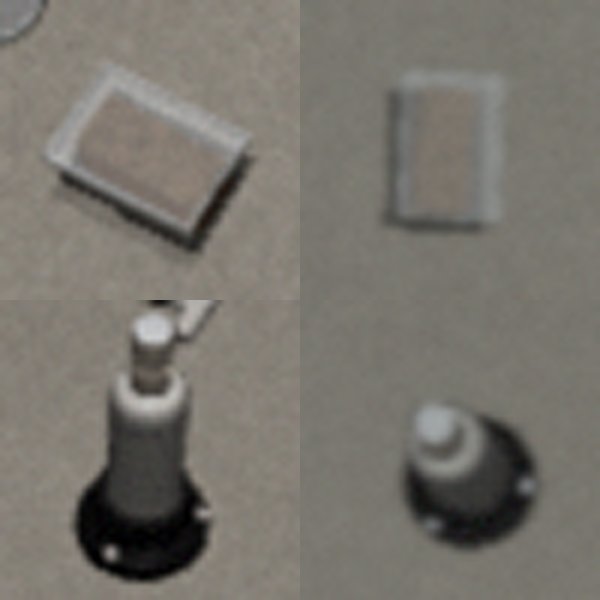

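Run:
```python
from h import *
import pickle
F=pickle.load(open("F0.pkl","rb"))
s,t=F["scene"],F["top"]
def cr(f,c,w,h,k):
    x,y=c;im=cv2.resize(f["pixels"][y-h:y+h,x-w:x+w,::-1],(w*2*k,h*2*k),interpolation=cv2.INTER_CUBIC)
    im=cv2.convertScaleAbs(im,alpha=1.4,beta=-40)
    for i in range(0,2*w,5):cv2.putText(im,str(x-w+i),(i*k,8),0,.3,(0,255,255),1);cv2.line(im,(i*k,10),(i*k,14),(0,255,255),1)
    for i in range(0,2*h,5):cv2.putText(im,str(y-h+i),(0,i*k+4),0,.3,(0,255,255),1)
    return im
cv2.imwrite("pics/d1.png",np.hstack([cr(s,(304,210),20,20,10),cr(t,(280,195),20,20,10)]))
cv2.imwrite("pics/d2.png",cr(s,(330,238),45,38,8))
cv2.imwrite("pics/d3.png",cr(t,(288,166),32,45,6))
```

```text
(no output)
```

View pics/d1.png

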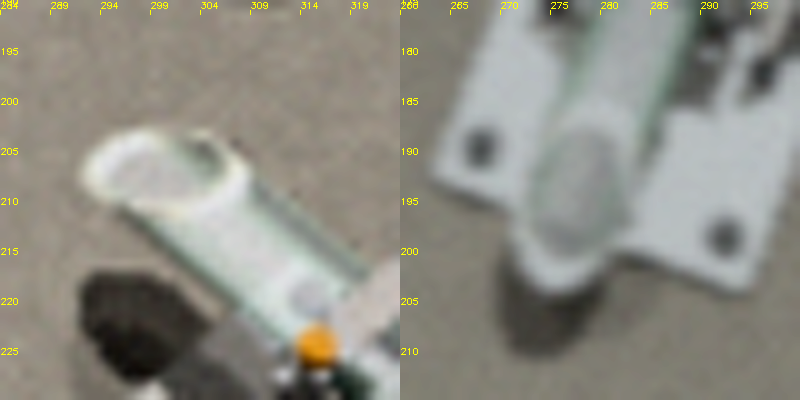

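View pics/d2.png

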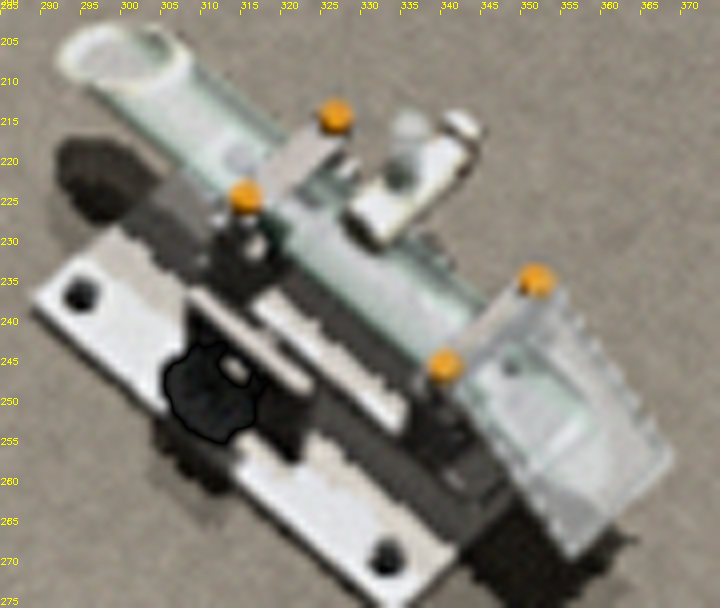

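View pics/d3.png

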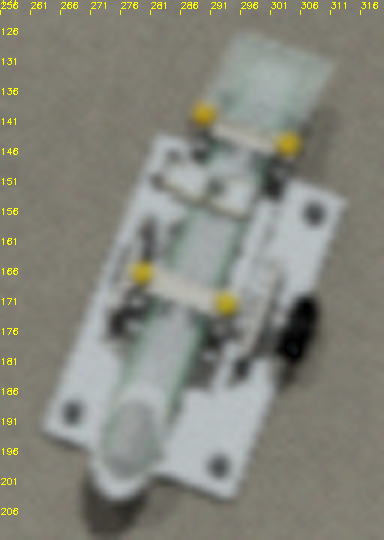

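```bash
cat > fit.py <<'E'
from h import *
import pickle
from scipy.optimize import least_squares
F=pickle.load(open("F0.pkl","rb"));s,t=F["scene"],F["top"]
def endpose(p,a=.603):
    x,y,yaw,th=p[:4]
    Rc=R.from_euler("z",yaw)*R.from_euler("y",th)  # y-rot +th: -x raised
    o=np.array([x,y,.055]);c=o+Rc.apply([-.1,0,.045])
    n=Rc.apply([-np.sin(a),0,np.cos(a)]);ux=Rc.apply([np.cos(a),0,np.sin(a)]);return c,ux,np.cross(n,ux),n
phi=np.linspace(0,2*np.pi,90)
def P(f,X):return np.array([proj(f,q) for q in X])
def model(p):
    c,ux,uy,n=endpose(p);Z=R.from_euler("z",p[2])
    el=np.array([c+.03*np.cos(q)*ux+.017*np.sin(q)*uy for q in phi])
    pl=lambda L:Z.apply(L)+[p[0],p[1],.012]
    return el,pl
def res(p,rim=True):
    el,pl=model(p);ds,dt=p[4:6],p[6:8]
    es=P(s,el)+ds;et=P(t,el)+dt
    tc=P(t,pl([[-.09,.055,0],[-.09,-.055,0],[.09,.055,0],[.09,-.055,0]]))+dt
    sc=P(s,pl([[-.09,-.055,0],[.09,-.055,0]]))+ds
    r1=(tc-[[263,192.7],[295.5,204.3],[282.2,143.2],[313.5,154.3]]).ravel()
    r2=(sc-[[289.1,237.9],[334,275.5]]).ravel()
    r3=[es[:,0].min()-292,es[:,0].max()-308.6,es[:,1].min()-202.9,es[:,1].max()-211.4]
    r4=[et[:,0].min()-271.4,et[:,1].max()-204.4,et[:,0].max()-283]
    return np.r_[r1,r2,r3,r4,np.array(p[4:])*.7]
o=least_squares(res,[.668,-.027,-.2,.05,0,0,0,0],loss="soft_l1")
if __name__=="__main__":
    print(np.round(o.x,4));print(np.round(o.fun,2));c,ux,uy,n=endpose(o.x);print("end",c,"n",n,np.arccos(n[2]))
    for y in ("top","scene"):pass
    cov=np.linalg.inv(o.jac.T@o.jac);print(np.sqrt(np.diag(cov)))
E
python3 fit.py
python3 - <<'E'
from fit import *
el,pl=model(o.x)
out=[]
for f,c,d in((s,(315,225),o.x[4:6]),(t,(285,175),o.x[6:8])):
    x,y=c;k=10;w=35
    im=cv2.resize(f["pixels"][y-w:y+w,x-20-w//2+15:x+20+w//2-15,::-1],None,fx=k,fy=k,interpolation=cv2.INTER_CUBIC)
    x0=x-20-w//2+15
    for q in P(f,el)+d:cv2.circle(im,tuple(int(v) for v in ((q-[x0,y-w]+.5)*k)),1,(0,0,255),-1)
    for q in P(f,pl([[a,b,0] for a in(-.09,.09) for b in(-.055,.055)]))+d:cv2.circle(im,tuple(int(v) for v in ((q-[x0,y-w]+.5)*k)),4,(255,0,0),-1)
    out.append(im)
cv2.imwrite("pics/e1.png",cv2.resize(np.hstack(out),None,fx=.85,fy=.85))
# window: quad fit 
cs=np.array([[110,63],[252,135],[195,240],[47,158]])/6-.5+[198,263]
ct=np.array([[102,72],[205,75],[200,222],[95,222]])/6-.5+[343,207]
for f,c in((s,cs),(t,ct)):
    W=np.array([at_z(f,q,.036) for q in c]);print(W.round(4)[:,:2],W.mean(0),[round(np.linalg.norm(W[i]-W[(i+1)%4]),4) for i in range(4)])
print("cap",at_z(s,(311,147.6),.16),at_z(t,(219.3,203.0),.16),tri(s,(311,147.6),t,(219.3,203)))
E
```

```text
[ 0.6649 -0.0295 -0.3101  0.0258  0.5164  0.0954  0.405   0.4933]
[-0.3   0.3  -0.65  0.33 -0.09 -0.37  0.16 -0.32 -0.57 -0.75  0.66  1.36
  0.32 -0.76  0.04 -0.31  0.13 -0.19  0.49  0.36  0.07  0.28  0.35]
end [0.57076148 0.00062916 0.10256303] n [-0.5196744   0.1664953   0.83798439] 0.5772173103278128
[0.00362631 0.00367014 0.01245786 0.04683569 1.22225146 1.10117649
 1.14385138 1.08945217]
[[ 0.445  -0.257 ]
 [ 0.5205 -0.2582]
 [ 0.5235 -0.3126]
 [ 0.4448 -0.3094]] [ 0.48345414 -0.28430046  0.036     ] [np.float64(0.0755), np.float64(0.0544), np.float64(0.0788), np.float64(0.0524)]
[[ 0.5206 -0.2595]
 [ 0.5214 -0.3133]
 [ 0.4443 -0.311 ]
 [ 0.4419 -0.2568]] [ 0.4820608  -0.28516032  0.036     ] [np.float64(0.0538), np.float64(0.0772), np.float64(0.0543), np.float64(0.0788)]
cap [0.52472422 0.16721755 0.16      ] [0.52671677 0.16588861 0.16      ] (array([0.52590222, 0.16529303, 0.16274344]), np.float64(0.0006969309939407701))
```

View pics/e1.png

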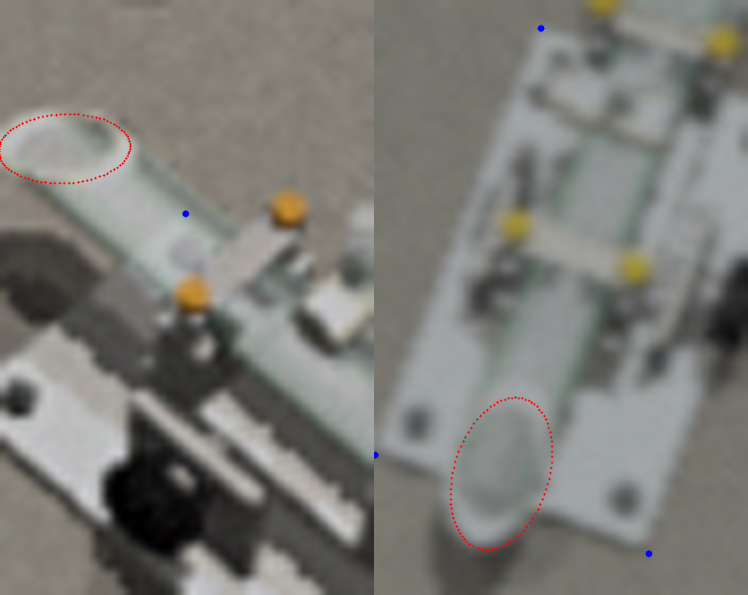

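```bash
cat > fit2.py <<'E'
from fit import *
mode=1
capS=np.array([311,147.6]);capT=np.array([219.3,203.0])
cs=np.array([[110,63],[252,135],[195,240],[47,158]])/6-.5+[198,263]
ct=np.array([[95,222],[102,72],[205,75],[200,222]])/6-.5+[343,207]
# corners order: (-x,+y),(+x,+y),(+x,-y),(-x,-y)
wc=np.array([[-.038,.026,0],[.038,.026,0],[.038,-.026,0],[-.038,-.026,0]])
fs=np.array([[440,400],[555,290],[672,457],[572,558]])/8-.5+[285,200]
ft=np.array([[205,115],[240,35],[335,65],[295,150]])/6-.5+[256,121]
def farpl(p,mode,a=.603):
    x,y,yaw,th=p[:4];Rc=R.from_euler("z",yaw)*R.from_euler("y",th)
    L=[]
    for q in wc:
        sx=q[0]
        d=np.array([np.cos(a)*sx,q[1],-mode*np.sin(a)*sx])+.006*np.array([np.sin(a),0,mode*np.cos(a)])*(1 if mode>0 else 0)
        L.append(Rc.apply(np.array([.1,0,.045])+d)+[x,y,.055])
    return np.array(L)
def res2(p,mode,far):
    b=res(p)[:-4]+0
    b[:-3] ; b=b.copy()
    b+=0.5 # shift measured coords by -.5
    ds,dt=p[4:6],p[6:8]
    cap=[p[8],p[9],.16];Z=R.from_euler("z",p[12]);W=Z.apply(wc)+[p[10],p[11],.036]
    e=[b,proj(s,cap)+ds-capS,proj(t,cap)+dt-capT,(P(s,W)+ds-cs).ravel(),(P(t,W)+dt-ct).ravel()]
    if far:
        X=farpl(p,mode);e+=[(P(s,X)+ds-fs).ravel(),(P(t,X)+dt-ft).ravel()]
    return np.r_[tuple(e)+(np.array(p[4:8])*.4,)]
for mode,far in((1,0),(1,1),(-1,1)):
    q=least_squares(res2,list(o.x)+[.525,.166,.483,-.285,0],loss="soft_l1",f_scale=.5,args=(mode,far))
    c,ux,uy,n=endpose(q.x)
    print(mode,far,q.cost,np.round(q.x,4));print(" end",c.round(4),"noff",np.arccos(n[2]))
    print(np.round(q.fun,1))
E
python3 fit2.py
```

```text
1 0 3.7184020381339273 [ 0.6653 -0.0297 -0.3107  0.0216  0.0444 -0.4893 -0.1326  0.1525  0.5263
  0.1654  0.4834 -0.2854 -0.0112]
 end [5.710e-01 5.000e-04 1.021e-01] noff 0.5814259039273034
[-0.3  0.3 -0.6  0.4 -0.  -0.3  0.2 -0.3 -0.4 -0.7  0.8  1.4  0.4 -0.7
  0.1 -0.3  0.1 -0.1  0.5  0.5  0.2  0.4  0.6  0.9  0.3  0.1  0.   0.3
 -0.1  0.2  0.1  0.2 -0.6 -1.1 -0.2  0.   0.6 -1.  -0.  -0.2 -0.6  0.2
 -0.2 -0.1  0.  -0.2 -0.1  0.1]
1 1 66.97098183663442 [ 0.6647 -0.0301 -0.3123  0.0181  0.1102 -0.4908 -0.084   0.195   0.5263
  0.1655  0.4834 -0.2854 -0.0104]
 end [5.703e-01 4.000e-04 1.018e-01] noff 0.584895229797962
[ -0.2   0.5  -0.5   0.6   0.2  -0.1   0.4  -0.   -0.6  -0.8   0.5   1.4
   0.3  -0.9   0.1  -0.3   0.2   0.2   0.6   0.6   0.2   0.4   0.6   0.9
   0.3   0.1   0.    0.4  -0.1   0.2   0.2   0.1  -0.5  -1.2  -0.1   0.
   0.6  -1.   -0.   -0.1  -0.6   0.3  -0.1  -0.1  13.6 -15.5  15.   20.8
 -12.2  12.4 -15.9 -23.   -0.8  -0.7  -0.1  -0.3  -0.5   0.1   0.2  -0.8
   0.   -0.2  -0.    0.1]
-1 1 58.55925715130011 [ 0.6659 -0.0304 -0.3198 -0.0829  0.0908 -0.6994  0.0755  0.156   0.5264
  0.1655  0.4835 -0.2854 -0.0097]
 end [0.5677 0.0021 0.0916] noff 0.6858817523446036
[ -0.   -0.1  -0.5   0.3   0.7  -0.5   0.8  -0.2  -0.2  -1.    0.6   1.5
   0.1  -2.    1.5   0.4  -0.1   1.2   0.    0.6   0.    0.6   0.6   0.9
   0.4  -0.1   0.2   0.3  -0.1   0.    0.2  -0.   -0.5  -1.3  -0.1  -0.1
   0.8  -1.1   0.2  -0.2  -0.4   0.2   0.1  -0.2  10.3  -9.1  15.    9.4
 -12.8   1.1 -19.  -17.   -1.3   5.1  -0.2  -3.6  -0.1  -2.8  -0.8   4.9
   0.   -0.3   0.    0.1]
```

```bash
sed -i 's/^fs=.*/fs=np.array([[555,290],[672,457],[572,558],[440,400]])\/8-.5+[285,200]/; s/((1,0),(1,1),(-1,1))/((1,0),(1,1))/' fit2.py
cat >> fit2.py <<'E'
J=q.jac;print("sig",np.round(.5*np.sqrt(np.diag(np.linalg.inv(J.T@J))),4))
for a in (-.03,0,.03,.06,.09):
    def g(z):
        z=np.insert(z,3,a);return res2(z,1,1)
    w=least_squares(g,np.delete(q.x,3),loss="soft_l1",f_scale=.5);print(a,w.cost)
E
python3 fit2.py
```

```text
1 0 3.7184020381339273 [ 0.6653 -0.0297 -0.3107  0.0216  0.0444 -0.4893 -0.1326  0.1525  0.5263
  0.1654  0.4834 -0.2854 -0.0112]
 end [5.710e-01 5.000e-04 1.021e-01] noff 0.5814259039273034
[-0.3  0.3 -0.6  0.4 -0.  -0.3  0.2 -0.3 -0.4 -0.7  0.8  1.4  0.4 -0.7
  0.1 -0.3  0.1 -0.1  0.5  0.5  0.2  0.4  0.6  0.9  0.3  0.1  0.   0.3
 -0.1  0.2  0.1  0.2 -0.6 -1.1 -0.2  0.   0.6 -1.  -0.  -0.2 -0.6  0.2
 -0.2 -0.1  0.  -0.2 -0.1  0.1]
1 1 6.7533913882295735 [ 0.6645 -0.0306 -0.316   0.0292  0.1507 -0.4329 -0.2365  0.1336  0.5261
  0.1652  0.4832 -0.2855 -0.0112]
 end [0.5707 0.     0.1029] noff 0.5737533569454893
[-0.2  0.4 -0.6  0.6  0.3 -0.1  0.5  0.1 -0.7 -0.7  0.3  1.6  0.4 -0.7
  0.1 -0.2  0.2 -0.   0.6  0.6  0.2  0.3  0.6  0.9  0.3  0.2 -0.   0.4
 -0.1  0.3  0.2  0.2 -0.6 -1.1 -0.1  0.1  0.5 -1.  -0.1 -0.1 -0.7  0.3
 -0.2 -0.1 -0.7 -1.1  0.2  0.6  0.   0.4  0.6 -2.7 -0.6 -0.8  0.1 -0.2
 -0.3  0.3  0.3 -0.9  0.1 -0.2 -0.1  0.1]
sig [0.002  0.0017 0.0054 0.0143 0.7002 0.5068 0.5294 0.5986 0.0023 0.002
 0.002  0.0016 0.0143]
-0.03 9.081135260283084
0 7.312737226576736
0.03 6.753725975232203
0.06 7.241392208842713
0.09 8.59090504268285
```

```bash
cat > go.py <<'E'
from h import *
def Rdown(yaw): # tool x down, y along yaw+90 dir i.e. (−sin,cos), z = x×y
    x=np.array([0,0,-1.]);y=np.array([-np.sin(yaw),np.cos(yaw),0]);return R.from_matrix(np.c_[x,y,np.cross(x,y)])
def delta(pos,Rt,P0=None,R0=None):
    ob=r.get_obs();P0=ob["tcp_pos"] if P0 is None else P0;R0=R.from_rotvec(ob["orientation"]) if R0 is None else R0
    return np.r_[1000*R0.inv().apply(np.array(pos)-P0),(R0.inv()*Rt).as_rotvec()]
E
python3 - <<'E'
from go import *
R0=R.from_rotvec(r.get_obs()["orientation"]);print(R0.as_matrix().round(3))
for yaw in(0,-.3,np.pi):print(yaw,delta([.526,.165,.20],Rdown(yaw)).round(3))
E
```

```text
[[ 0.     0.328 -0.945]
 [-0.    -0.945 -0.328]
 [-1.     0.    -0.   ]]
0 [  31.296 -658.579 -551.004   -2.808    0.      -0.   ]
-0.3 [  31.296 -658.579 -551.004   -2.508    0.      -0.   ]
3.141592653589793 [ 3.12960e+01 -6.58579e+02 -5.51004e+02  3.34000e-01 -0.00000e+00
 -0.00000e+00]
```

>>> apply_moves:
  commands:
    - [0,-20,-290,-344,0.15,0,0]
    - [0,-20,-290,-344,0.15,0,0]
    - [0,-20,-290,-344,0.15,0,0]
    - [0,-20,-290,-344,0.15,0,0]
    - [0,-20,-290,-344,0.15,0,0]
    - [0,-20,-290,-344,0.15,0,0]
    - [0,-20,-290,-344,0.15,0,0]
    - [0,-20,-290,-344,0.15,0,0]
    - [0,-20,-290,-344,0.15,0,0]
    - [0,-20,-658,-551,0.334,0,0]
    - [0,-20,-658,-551,0.334,0,0]
    - [0,-20,-658,-551,0.334,0,0]
    - [0,-20,-658,-551,0.334,0,0]
    - [0,-20,-658,-551,0.334,0,0]
    - [0,-20,-658,-551,0.334,0,0]
    - [0,-20,-658,-551,0.334,0,0]
    - [0,-20,-658,-551,0.334,0,0]
    - [0,31,-658,-551,0.334,0,0]
    - [0,31,-658,-551,0.334,0,0]
    - [0,31,-658,-551,0.334,0,0]
  force: 40

```text
clock: 2.8
tcp_pos: [0.5251, 0.1645, 0.1988]
orientation: [2.216, 0.0, -2.224]
contact_force: [0.5, -1.4, -0.3]
grip_width: 0.0001
```

Run:
```python
from go import *
o=r.get_obs();print(o["clock"],o["tcp_pos"],o["joints"].round(2),o["contact_force"],o["grip_width"]);print(R.from_rotvec(o["orientation"]).as_matrix().round(3));print(delta([.526,.165,.20],Rdown(np.pi)).round(3))
F={c:grab_frame(c) for c in("scene","top")};s,t=F["scene"],F["top"]
tp=o["tcp_pos"]
print("tcp proj",proj(s,tp),proj(t,tp))
def cr(f,c,w,h,k):
    x,y=c;return cv2.resize(f["pixels"][y-h:y+h,x-w:x+w,::-1],(w*2*k,h*2*k),interpolation=cv2.INTER_CUBIC)
cv2.imwrite("pics/f1.png",np.hstack([cr(s,(311,155),40,40,5),cr(t,(222,208),40,40,5)]))
```

```text
2.8 [0.52508686 0.16449783 0.19882902] [-0.09  0.34 -0.41  1.87  0.16  0.97 -2.13] [ 0.46258414 -1.42065235 -0.28846367] 5.2793147955421895e-05
[[-0.003  0.001 -1.   ]
 [-0.001 -1.    -0.001]
 [-1.     0.001  0.003]]
[-1.175e+00 -5.000e-01 -9.100e-01  1.000e-03  3.000e-03 -1.000e-03]
tcp proj [311.20058854 139.2498776 ] [218.0803281  200.88243584]
```

View pics/f1.png

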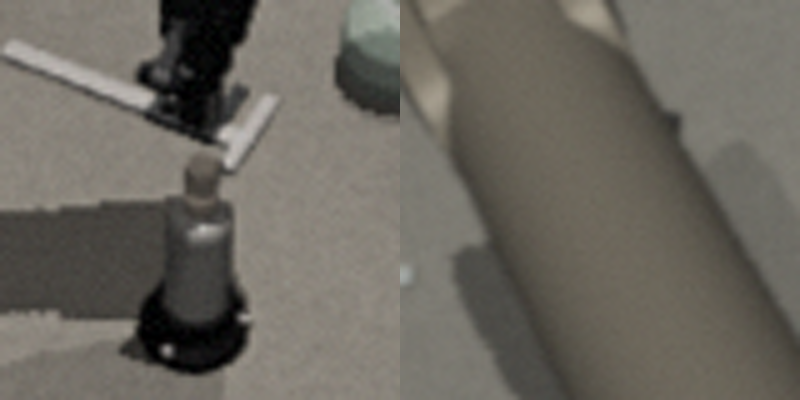

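The shut fingertips are at about (312,139), right above the cap at (311,147), which matches the projected TCP. Now I'll press.

>>> apply_moves:
  commands:
    - [0,20,0,0,0,0,0]
    - [0,35,0,0,0,0,0]
    - [0,39,0,0,0,0,0]
    - [0,42,0,0,0,0,0]
    - [0,44,0,0,0,0,0]
    - [0,45.5,0,0,0,0,0]
    - [0,45.5,0,0,0,0,0]
    - [0,45.5,0,0,0,0,0]

```text
clock: 3.7
tcp_pos: [0.527, 0.1632, 0.1563]
orientation: [-2.223, 0.003, 2.22]
contact_force: [-2.1, -2.9, 7.3]
grip_width: -0.0004
```

>>> apply_moves:
  commands:
    - [0,2,0,0,0,0,0]
    - [0,4,0,0,0,0,0]
    - [0,6,0,0,0,0,0]
    - [0,6,0,0,0,0,0]
    - [0,6,0,0,0,0,0]

```text
clock: 4.2
tcp_pos: [0.5272, 0.1634, 0.1539]
orientation: [2.225, -0.004, -2.218]
contact_force: [-13.1, -9.7, 36.6]
grip_width: -0.0001
```

>>> apply_moves:
  commands:
    - [0,-8,0,0,0,0,0]
    - [0,-40,0,0,0,0,0]
    - [0,-90,0,0,0,0,0]
    - [85,-100,0,0,0,0,0]
    - [85,-100,0,0,0,0,0]
    - [85,-100,0,0,0,0,0]

```text
clock: 4.8
tcp_pos: [0.5259, 0.1642, 0.2483]
orientation: [-2.221, 0.001, 2.222]
contact_force: [-0.3, -0.2, -1.3]
grip_width: 0.0438
```

Run:
```python
from go import *
o=r.get_obs();print(o["clock"],o["tcp_pos"],o["joints"].round(2),o["contact_force"],o["grip_width"])
for z in (.10,.0097):print(delta([.4832,-.2855,z],Rdown(np.pi-.011)).round(3))
s=grab_frame("scene")
cv2.imwrite("pics/g1.png",cv2.resize(s["pixels"][115:195,271:351,::-1],(400,400),interpolation=cv2.INTER_CUBIC))
```

```text
4.8 [0.52591499 0.16419306 0.24830941] [-0.07  0.29 -0.42  1.81  0.13  1.07 -2.11] [-0.28822143 -0.19054976 -1.26765379] 0.043751031434420516
[ 1.48435e+02  4.49669e+02  4.25350e+01  1.10000e-02  0.00000e+00
 -0.00000e+00]
[ 2.38735e+02  4.49645e+02  4.25230e+01  1.10000e-02  0.00000e+00
 -0.00000e+00]
```

View pics/g1.png

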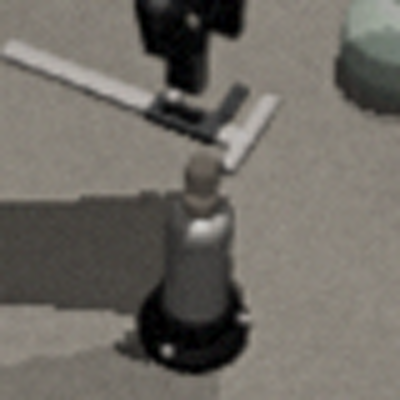

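The cap is back up at (312,147). Next, the window.

>>> apply_moves:
  commands:
    - [85,0,450,42,0.011,0,0]
    - [85,0,450,42,0.011,0,0]
    - [85,0,450,42,0.011,0,0]
    - [85,0,450,42,0.011,0,0]
    - [85,0,450,42,0.011,0,0]
    - [85,0,450,42,0.011,0,0]
    - [85,0,450,42,0.011,0,0]
    - [85,0,450,42,0.011,0,0]
    - [85,0,450,42,0.011,0,0]
    - [85,0,450,42,0.011,0,0]
    - [85,148,450,42,0.011,0,0]
    - [85,148,450,42,0.011,0,0]
    - [85,148,450,42,0.011,0,0]
    - [85,148,450,42,0.011,0,0]
    - [85,148,450,42,0.011,0,0]

```text
clock: 6.35
tcp_pos: [0.4835, -0.2848, 0.1002]
orientation: [-2.212, 0.01, 2.218]
contact_force: [0.6, -0.7, 0.1]
grip_width: 0.0847
```

Run:
```python
from go import *
o=r.get_obs();print(o["clock"],o["tcp_pos"],o["joints"].round(2),o["contact_force"],o["grip_width"])
print(delta([.4832,-.2855,.0097],Rdown(np.pi-.011)).round(3))
s=grab_frame("scene");t=grab_frame("top")
def cr(f,c,w,h,k):
    x,y=c;return cv2.resize(f["pixels"][y-h:y+h,x-w:x+w,::-1],(w*2*k,h*2*k),interpolation=cv2.INTER_CUBIC)
cv2.imwrite("pics/g2.png",np.hstack([cr(s,(223,280),40,40,5),cr(t,(368,232),40,40,5)]))
```

```text
6.35 [ 0.483457   -0.28477023  0.10017061] [ 0.53  0.46 -0.14  1.93  0.09  0.76 -1.24] [ 0.62079216 -0.71305781  0.13162111] 0.08467835460141061
[ 9.047e+01  8.750e-01 -9.000e-03  0.000e+00  3.000e-03  2.000e-03]
```

View pics/g2.png

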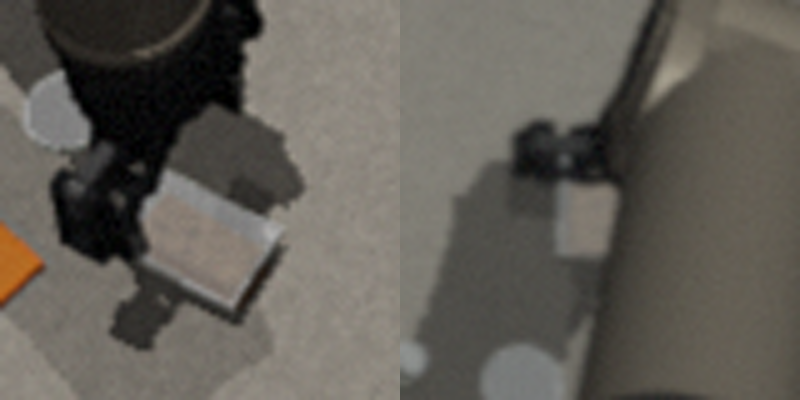

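The open jaws straddle the window's long edges, with clear bench either side. Next I descend and grip.

>>> apply_moves:
  commands:
    - [85,40,1,0,0,0,0]
    - [85,70,1,0,0,0,0]
    - [85,90,1,0,0,0,0]
    - [85,90,1,0,0,0,0]
    - [85,90,1,0,0,0,0]
    - [40,90,1,0,0,0,0]
    - [40,90,1,0,0,0,0]
    - [40,90,1,0,0,0,0]
    - [40,90,1,0,0,0,0]
    - [40,90,1,0,0,0,0]
    - [40,90,1,0,0,0,0]
  force: 40

```text
clock: 7.55
tcp_pos: [0.4851, -0.2871, 0.0126]
orientation: [-2.219, 0.014, 2.214]
contact_force: [-0.9, 1.3, 9.5]
grip_width: 0.0508
```

>>> apply_moves:
  commands:
    - [40,-4,0,0,0,0,0]
    - [40,-12,0,0,0,0,0]
    - [40,-30,0,0,0,0,0]
    - [40,-60,0,0,0,0,0]
    - [40,-100,0,0,0,0,0]
    - [40,-140,0,0,0,0,0]
    - [40,-170,0,0,0,0,0]
    - [40,-170,0,0,0,0,0]
    - [40,-170,0,0,0,0,0]
    - [40,-170,0,0,0,0,0]

```text
clock: 8.55
tcp_pos: [0.4831, -0.2862, 0.1798]
orientation: [-2.213, 0.012, 2.217]
contact_force: [0.7, 0.5, -0.6]
grip_width: 0.0513
```

Run:
```python
from go import *
o=r.get_obs();print(o["clock"],o["tcp_pos"],o["joints"].round(2),o["contact_force"],o["grip_width"])
print(delta([.4832,-.2855,.0097],Rdown(np.pi-.011)).round(3))
s=grab_frame("scene");t=grab_frame("top")
p=o["tcp_pos"];q=proj(s,p).astype(int);print(q,proj(t,p))
def cr(f,c,w,h,k):
    x,y=c;return cv2.resize(f["pixels"][y-h:y+h,x-w:x+w,::-1],(w*2*k,h*2*k),interpolation=cv2.INTER_CUBIC)
cv2.imwrite("pics/g3.png",np.hstack([cr(s,q,40,40,5),cr(t,(380,240),40,40,5)]))
```

```text
8.55 [ 0.48313147 -0.28615016  0.17982051] [ 0.55  0.35 -0.15  1.87  0.07  0.92 -1.22] [ 0.74766893  0.45907149 -0.59976868] 0.05126520804461714
[ 1.70121e+02 -5.05000e-01 -3.77000e-01 -0.00000e+00  2.00000e-03
  1.00000e-03]
[215 263] [376.23030473 223.47106036]
```

View pics/g3.png

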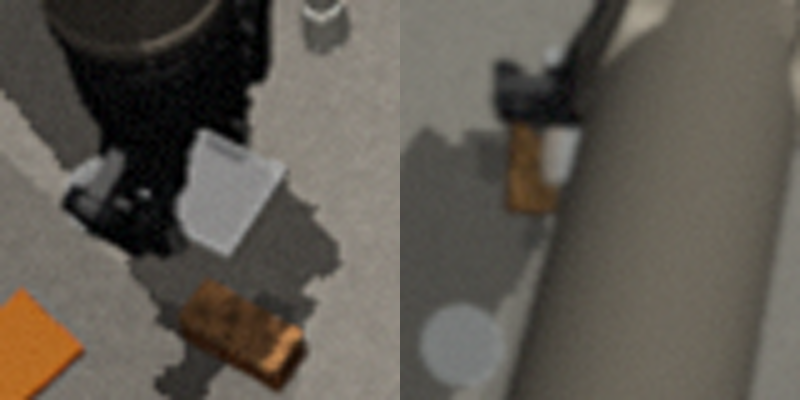

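Run:
```python
from go import *
from scipy.optimize import least_squares
o=r.get_obs();p=o["tcp_pos"];R0=R.from_rotvec(o["orientation"])
s=grab_frame("scene")
def corners(hh,zz,b,top=.003):
    L=[]
    for z,y in((.038,.026),(.038,-.026),(-.038,.026),(-.038,-.026)):
        v=R.from_euler("y",b).apply([-top,y,z])+[-hh,0,zz];L.append(R0.apply(v)+p)
    return np.array(L)
C=corners(.0233,0,0);print(np.round(C,3));print(np.array([proj(s,c) for c in C]).round(1))
for b in(-.1,.1,.3):print(b,np.array([proj(s,c) for c in corners(.0233,0,b)]).round(1))
x0,y0=150,220;k=8
im=cv2.resize(s["pixels"][y0:y0+70,x0:x0+95,::-1],None,fx=k,fy=k,interpolation=cv2.INTER_CUBIC)
for c in C: cv2.circle(im,tuple(int(v) for v in (proj(s,c)-[x0,y0]+.5)*k),4,(0,0,255),-1)
cv2.imwrite("pics/g4.png",im)
```

```text
[[ 0.445 -0.312  0.206]
 [ 0.446 -0.26   0.206]
 [ 0.521 -0.313  0.206]
 [ 0.522 -0.261  0.206]]
[[194.2 260.1]
 [206.3 243.1]
 [221.3 273.6]
 [233.  256. ]]
-0.1 [[194.1 259.4]
 [206.2 242.4]
 [221.6 274.4]
 [233.2 256.8]]
0.1 [[194.4 260.8]
 [206.5 243.8]
 [221.  272.8]
 [232.7 255.2]]
0.3 [[195.3 262.4]
 [207.2 245.5]
 [219.8 271.1]
 [231.6 253.4]]
```

View pics/g4.png

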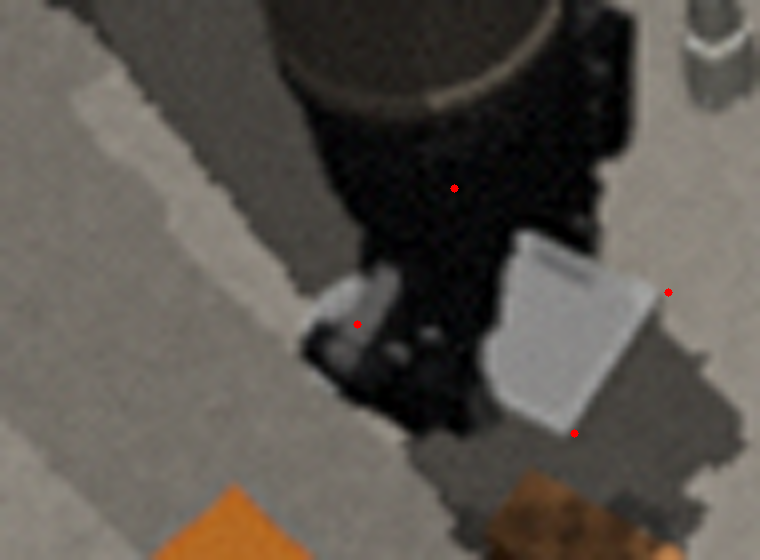

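```bash
cat >> go.py <<'E'
def target(d,c=(.5707,0,.1029),yaw=-.316,off=.574,h=.0204,dx=0,dy=0):
    n=np.array([-np.sin(off)*np.cos(yaw),-np.sin(off)*np.sin(yaw),np.cos(off)])
    uy=np.array([-np.sin(yaw),np.cos(yaw),0]);ux=np.cross(uy,n)
    p=np.array(c)+n*(d-h)+dx*ux+dy*uy
    return p,R.from_matrix(np.c_[-n,-uy,-ux])
E
python3 - <<'E'
from go import *
p,Rt=target(.07);print(p,Rt.as_matrix().round(2));print(delta(p,Rt).round(3))
print(r.get_obs()["clock"])
E
```

```text
[0.54510097 0.00836976 0.14455089] [[ 0.52 -0.31 -0.8 ]
 [-0.17 -0.95  0.26]
 [-0.84  0.   -0.54]]
[ 3.5145e+01 -2.9514e+02 -5.8632e+01  2.9600e-01  5.7200e-01  8.8000e-02]
8.7
```

>>> apply_moves:
  commands:
    - [40,-25,-50,-10,0.05,0.1,0.015]
    - [40,-25,-90,-20,0.1,0.2,0.03]
    - [40,-25,-130,-30,0.15,0.3,0.044]
    - [40,-25,-170,-35,0.2,0.4,0.06]
    - [40,-25,-210,-40,0.25,0.48,0.074]
    - [40,-25,-250,-50,0.296,0.572,0.088]
    - [40,-10,-280,-58.6,0.296,0.572,0.088]
    - [40,10,-295,-58.6,0.296,0.572,0.088]
    - [40,35,-295,-58.6,0.296,0.572,0.088]
    - [40,35,-295,-58.6,0.296,0.572,0.088]
    - [40,35,-295,-58.6,0.296,0.572,0.088]
    - [40,35,-295,-58.6,0.296,0.572,0.088]
    - [40,35,-295,-58.6,0.296,0.572,0.088]

```text
clock: 10.0
tcp_pos: [0.5459, 0.0012, 0.1531]
orientation: [-2.59, 0.422, 1.441]
contact_force: [0.1, -0.0, -1.4]
grip_width: 0.0511
```

```bash
cat > look.py <<'E'
from go import *
import sys
def look(name,d,**k):
    o=r.get_obs();p=o["tcp_pos"];R0=R.from_rotvec(o["orientation"])
    print(o["clock"],p.round(4),o["joints"].round(2),o["contact_force"].round(1),o["moment"].round(2),round(o["grip_width"],4))
    q,Rt=target(d,**k);print("to target",delta(q,Rt).round(3))
    s=grab_frame("scene");t=grab_frame("top")
    c=np.array(k.get("c",(.5707,0,.1029)));ux=-Rt.as_matrix()[:,2];uy=-Rt.as_matrix()[:,1]
    el=[c+.03*np.cos(f)*ux+.017*np.sin(f)*uy for f in np.linspace(0,6.28,60)]
    L=[R0.apply(np.array([-.0204-tt,y,z]))+p for tt in(.003,) for z,y in((.038,.026),(.038,-.026),(-.038,-.026),(-.038,.026))]
    out=[]
    for f,w in((s,(300,205)),(t,(277,197))):
        k_=10;x0,y0=w[0]-20*2+10,w[1]-28
        im=cv2.resize(f["pixels"][y0:y0+56,x0:x0+60,::-1],None,fx=k_,fy=k_,interpolation=cv2.INTER_CUBIC)
        im2=im.copy()
        for e in el:cv2.circle(im,tuple(int(v) for v in (proj(f,e)-[x0,y0]+.5)*k_),1,(0,0,255),-1)
        for e in L:cv2.circle(im,tuple(int(v) for v in (proj(f,e)-[x0,y0]+.5)*k_),3,(255,0,0),-1)
        out.append(im)
    cv2.imwrite(name,cv2.resize(np.hstack(out),(800,373)))
E
python3 -c "
from look import *
look('pics/h1.png',.02)"
```

```text
10.0 [0.5459 0.0012 0.1531] [-0.95  0.25  0.74  2.36  0.83  0.18 -2.94] [ 0.1 -0.  -1.4] [0.24 0.56 0.01] 0.0511
to target [ 5.5663e+01 -6.9670e+00  6.1870e+00  2.0000e-03  1.7000e-02 -8.0000e-03]
```

View pics/h1.png

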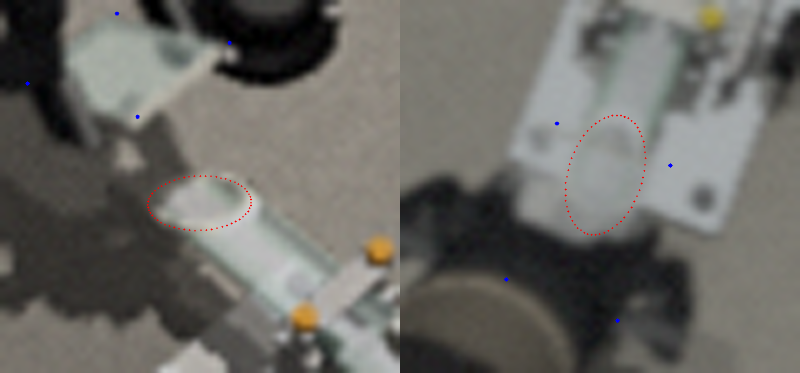

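The top view shows the window short of its target. Joints 7 (-2.94) and 6 (0.18) sit at their limits, so a half turn of the tool about its x should suit better. I'll check that with a fitted kinematic model.

```bash
cat > fk.py <<'E'
from go import *
from scipy.optimize import least_squares
import itertools
ob=r.get_obs()
D=[([1.12893878,0.4777909,0.02235781,1.55646427,-0.01153199,1.1093042,-0.08309605],[.22091,-.63719,.23033],[2.04083766,0.34569037,-2.04170627]),
([-.09,.34,-.41,1.87,.16,.97,-2.13],[.52509,.1645,.19883],[2.216,0,-2.224]),
([-.07,.29,-.42,1.81,.13,1.07,-2.11],[.52591,.16419,.24831],[-2.221,.001,2.222]),
([.53,.46,-.14,1.93,.09,.76,-1.24],[.48346,-.28477,.10017],[-2.212,.01,2.218]),
([.55,.35,-.15,1.87,.07,.92,-1.22],[.48313,-.28615,.17982],[-2.213,.012,2.217]),
([-0.95,0.25,0.74,2.36,0.83,0.18,-2.94],[.5459,.0012,.1531],[-2.59,.422,1.441])]
def fk(q,P,sg):
    h,a1,L1,L2,L3,c1,c7,a3,a5=P
    z=lambda a:R.from_euler("z",a);y=lambda a:R.from_euler("y",a)
    M=z(sg[0]*q[0]+c1);p=np.array([0,0,h]);p=p+M.apply([a1,0,0])
    M=M*y(q[1]);p=p+M.apply([a3,0,L1]);M=M*z(sg[1]*q[2])*y(q[3]);p=p+M.apply([a5,0,L2]);M=M*z(sg[2]*q[4])*y(q[5]);p=p+M.apply([0,0,L3]);M=M*z(sg[3]*q[6]+c7)
    # tool x = flange z ; y = flange y
    T=M.as_matrix();return p,np.c_[T[:,2],T[:,1],-T[:,0]]
def rs(P,sg):
    e=[]
    for q,p,o in D:
        a,M=fk(q,P,sg);e+=list((a-p)*10)+list((M-R.from_rotvec(o).as_matrix()).ravel())
    return np.array(e)
def best():
    b=None
    for sg in itertools.product([-1,1],repeat=4):
        for c7 in(0,1.57,3.14,-1.57):
            w=least_squares(rs,[.4,0,.4,.4,.3,0,c7,0,0],args=(sg,))
            if b is None or w.cost<b[0].cost:b=(w,sg)
    return b
if __name__=="__main__":
    w,sg=best();print(w.cost,sg,w.x.round(4));print(w.fun.reshape(-1,12).round(3)[:,:3])
    lo=np.array([-2.96,-.34,-1.41,.24,-1.37,.17,-2.96]);hi=np.array([2.96,2.1,1.46,2.44,4.51,1.92,2.96])
    rng=np.random.default_rng(0)
    for flip in(0,1):
        p,Rt=target(.003);M=Rt.as_matrix()
        if flip:M=M@np.diag([1,-1,-1])
        sols=[]
        for k in range(60):
            g=lambda q:(lambda a:np.r_[(a[0]-p)*10,(a[1]-M).ravel()])(fk(q,w.x,sg))
            u=least_squares(g,rng.uniform(lo,hi),bounds=(lo,hi))
            if u.cost<1e-5:sols.append(np.r_[np.min(np.minimum(u.x-lo,hi-u.x)),u.x])
        sols=sorted(sols,key=lambda v:-v[0]);print(flip,len(sols));print(np.round(sols[:5],2))
E
python3 fk.py
```

```text
0.010433528263680278 (-1, -1, -1, -1) [ 0.3096  0.0417  0.5444  0.4494  0.3831 -0.0981  1.4768 -0.0293 -0.0049]
[[-0.047  0.036 -0.033]
 [-0.005  0.027 -0.015]
 [ 0.014  0.005 -0.035]
 [ 0.066  0.016  0.04 ]
 [ 0.013 -0.016  0.021]
 [-0.015 -0.018  0.022]]
0 35
[[ 0.06  0.36  0.51 -0.79  2.38  1.85  0.64  2.4 ]
 [ 0.06  0.14  0.43 -0.5   2.38  1.9   0.48  2.33]
 [ 0.06  0.13  0.42 -0.49  2.38  1.9   0.48  2.32]
 [ 0.06  0.47  0.6  -0.97  2.38  1.83  0.77  2.44]
 [ 0.06  0.08  0.41 -0.42  2.38  1.91  0.45  2.3 ]]
1 48
[[ 0.06  0.34  0.5  -0.77  2.38  1.85  0.63 -0.75]
 [ 0.06  0.29  0.48 -0.7   2.38  1.86  0.58 -0.76]
 [ 0.06  0.28  0.47 -0.68  2.38  1.86  0.58 -0.77]
 [ 0.06  0.39  0.54 -0.85  2.38  1.84  0.68 -0.73]
 [ 0.06  0.26  0.47 -0.67  2.38  1.87  0.57 -0.77]]
```

```bash
cat > ik.py <<'E'
from fk import *
w,sg=best()
lo=np.array([-2.96,-.34,-1.41,.24,-1.37,.17,-2.96]);hi=np.array([2.96,2.1,1.46,2.44,4.51,1.92,2.96])
def ik(p,M,n,seed=0,x0=None,sp=None):
    rng=np.random.default_rng(seed);S=[]
    for k in range(n):
        g=lambda q:(lambda a:np.r_[(a[0]-p)*10,(a[1]-M).ravel()])(fk(q,w.x,sg))
        st=rng.uniform(lo,hi) if x0 is None else np.clip(x0+rng.normal(0,sp,7),lo+.01,hi-.01)
        u=least_squares(g,st,bounds=(lo,hi))
        if u.cost<1e-5:S.append(u.x)
    return np.array(S)
E
python3 - <<'E'
from ik import *
p,Rt=target(.003);M=Rt.as_matrix()
for nm,MM in(("same",M),("flip",M@np.diag([1,-1,-1]))):
    S=ik(p,MM,150);S=S[np.argsort(S[:,4])];print(nm,len(S));print(S[::5].round(2))
E
```

```text
same 80
[[ 0.57  0.72 -1.14  2.38  1.83  0.93  2.48]
 [ 0.52  0.65 -1.06  2.38  1.83  0.84  2.46]
 [ 0.64  0.9  -1.33  2.39  1.83  1.16  2.53]
 [ 0.36  0.51 -0.79  2.38  1.85  0.64  2.4 ]
 [ 0.13  0.42 -0.49  2.38  1.9   0.48  2.32]
 [-0.03  0.39 -0.28  2.38  1.96  0.39  2.25]
 [-0.22  0.38 -0.04  2.38  2.06  0.3   2.14]
 [-0.3   0.38  0.05  2.38  2.11  0.27  2.08]
 [-0.41  0.39  0.19  2.38  2.24  0.23  1.95]
 [-0.46  0.39  0.25  2.38  2.31  0.21  1.87]
 [-0.57  0.41  0.39  2.38  2.54  0.17  1.63]
 [-0.93  0.55  0.87  2.38  3.95  0.23  0.17]
 [-1.05  0.67  1.08  2.38  4.23  0.38 -0.14]
 [-1.09  0.73  1.16  2.38  4.29  0.46 -0.22]
 [-1.17  1.03  1.43  2.39  4.39  0.81 -0.4 ]
 [-1.17  1.06  1.45  2.39  4.39  0.84 -0.41]]
flip 115
[[ 0.57  0.73 -1.15  2.38  1.83  0.94 -0.66]
 [ 0.52  0.65 -1.06  2.38  1.83  0.85 -0.68]
 [ 0.5   0.63 -1.02  2.38  1.83  0.81 -0.69]
 [ 0.43  0.56 -0.9   2.38  1.84  0.71 -0.72]
 [ 0.34  0.5  -0.77  2.38  1.85  0.63 -0.75]
 [ 0.29  0.48 -0.7   2.38  1.86  0.58 -0.76]
 [ 0.25  0.46 -0.65  2.38  1.87  0.55 -0.78]
 [ 0.13  0.42 -0.48  2.38  1.9   0.47 -0.82]
 [ 0.01  0.4  -0.33  2.38  1.94  0.41 -0.87]
 [-0.05  0.39 -0.26  2.38  1.96  0.38 -0.9 ]
 [-0.21  0.38 -0.06  2.38  2.05  0.31 -0.99]
 [-0.28  0.38  0.03  2.38  2.1   0.28 -1.05]
 [-0.39  0.39  0.16  2.38  2.21  0.24 -1.17]
 [-0.41  0.39  0.19  2.38  2.23  0.23 -1.19]
 [-0.42  0.39  0.2   2.38  2.25  0.22 -1.21]
 [-0.45  0.39  0.24  2.38  2.29  0.21 -1.25]
 [-0.57  0.41  0.39  2.38  2.54  0.17 -1.52]
 [-0.92  0.54  0.86  2.38  3.94  0.22 -2.96]
 [-0.92  0.54  0.87  2.38  3.94  0.22 -2.96]
 [-1.07  0.7   1.12  2.38  4.26  0.41  2.96]
 [-1.07  0.7   1.12  2.38  4.26  0.41  2.96]
 [-1.1   0.75  1.18  2.39  4.3   0.48  2.9 ]
 [-1.17  1.03  1.43  2.39  4.39  0.81  2.74]]
```

>>> apply_moves:
  commands:
    - [40,-25,0,-16,0,0,0]
    - [40,-50,0,-32,0,0,0]
    - [40,-50,0,-32,-0.13,0,0]
    - [40,-50,0,-32,-0.26,0,0]
    - [40,-50,0,-32,-0.4,0,0]
    - [40,-50,0,-32,-0.53,0,0]
    - [40,-50,0,-32,-0.66,0,0]
    - [40,-50,0,-32,-0.8,0,0]
    - [40,-50,0,-32,-0.93,0,0]
    - [40,-50,0,-32,-1.06,0,0]
    - [40,-50,0,-32,-1.2,0,0]
    - [40,-50,0,-32,-1.33,0,0]
    - [40,-50,0,-32,-1.46,0,0]
    - [40,-50,0,-32,-1.57,0,0]
    - [40,-50,0,-32,-1.57,0,0]
    - [40,-50,0,-32,-1.57,0,0]

```text
clock: 11.7
tcp_pos: [0.5468, 0.0002, 0.2129]
orientation: [1.567, 0.565, -1.037]
contact_force: [-0.0, 0.5, -0.0]
grip_width: 0.0512
```

Run:
```python
from go import *
o=r.get_obs();print(o["clock"],o["tcp_pos"],o["joints"].round(3),o["contact_force"].round(1),o["grip_width"])
p,Rt=target(.07);Rt=Rt*R.from_euler("x",np.pi);print(delta(p,Rt).round(3))
```

```text
11.7 [5.46810685e-01 1.75632930e-04 2.12865593e-01] [-0.75   0.083  0.474  2.294  0.747  0.408 -1.247] [-0.   0.5 -0. ] 0.051209642529087274
[ 5.5756e+01 -3.9637e+01 -7.5600e+00 -1.5740e+00 -8.0000e-03  2.0000e-02]
```

>>> apply_moves:
  commands:
    - [40,0,-5,0,-0.13,0,0]
    - [40,0,-7,0,-0.26,0,0]
    - [40,0,-7,0,-0.4,0,0]
    - [40,0,-7,0,-0.53,0,0]
    - [40,0,-7,0,-0.66,0,0]
    - [40,0,-7,0,-0.8,0,0.01]
    - [40,0,-7,0,-0.93,0,0.01]
    - [40,0,-7,0,-1.06,0,0.01]
    - [40,0,-7,0,-1.2,0,0.01]
    - [40,0,-7,0,-1.33,0,0.02]
    - [40,0,-7,0,-1.46,-0.008,0.02]
    - [40,0,-7,-7,-1.574,-0.008,0.02]
    - [40,0,-7,-7,-1.574,-0.008,0.02]
    - [40,0,-7,-7,-1.574,-0.008,0.02]

```text
clock: 13.1
tcp_pos: [0.5435, 0.0093, 0.2092]
orientation: [0.158, 0.988, -0.289]
contact_force: [-0.4, -0.2, -0.7]
grip_width: 0.051
```

Run:
```python
from go import *
o=r.get_obs();print(o["clock"],o["tcp_pos"],o["joints"].round(3),o["contact_force"].round(1),o["grip_width"])
for d in(.07,.03):
    p,Rt=target(d);Rt=Rt*R.from_euler("x",np.pi);print(p,delta(p,Rt).round(3))
```

```text
13.1 [0.54354434 0.00932429 0.20921856] [-0.663  0.083  0.35   2.31   0.849  0.405  0.201] [-0.4 -0.2 -0.7] 0.05104038756820619
[0.54510097 0.00836976 0.14455089] [ 5.5255e+01 -4.7900e-01 -3.3643e+01 -0.0000e+00  0.0000e+00 -1.0000e-03]
[0.56574535 0.00161995 0.11096146] [ 9.5255e+01 -5.1500e-01 -3.3658e+01 -0.0000e+00  0.0000e+00 -1.0000e-03]
```

>>> apply_moves:
  commands:
    - [40,10,0,-10,0,0,0]
    - [40,25,-0.5,-20,0,0,0]
    - [40,40,-0.5,-33.6,0,0,0]
    - [40,55,-0.5,-33.6,0,0,0]
    - [40,55,-0.5,-33.6,0,0,0]
    - [40,55,-0.5,-33.6,0,0,0]
    - [40,55,-0.5,-33.6,0,0,0]
    - [40,55,-0.5,-33.6,0,0,0]

```text
clock: 13.9
tcp_pos: [0.5453, 0.0087, 0.1457]
orientation: [0.156, 0.987, -0.286]
contact_force: [0.6, -0.5, 0.2]
grip_width: 0.051
```

```bash
sed -i 's/q,Rt=target(d,\*\*k);print/q,Rt=target(d,**k);Rf=Rt*R.from_euler("x",np.pi);print/; s/delta(q,Rt)/delta(q,Rf)/' look.py
python3 -c "
from look import *
look('pics/h2.png',.02)"
```

```text
13.9 [0.5453 0.0087 0.1457] [-0.71  0.23  0.43  2.37  1.22  0.24 -0.21] [ 0.6 -0.5  0.2] [ 0.22  0.64 -0.02] 0.051
to target [ 5.0871e+01 -4.9900e-01 -7.8700e-01  3.0000e-03  1.0000e-03 -2.0000e-03]
```

View pics/h2.png

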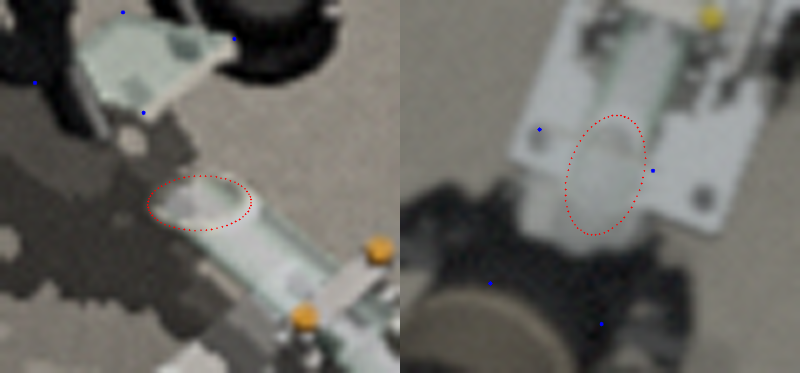

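>>> apply_moves:
  commands:
    - [40,10,-0.5,-0.8,0,0,0]
    - [40,20,-0.5,-0.8,0,0,0]
    - [40,30,-0.5,-0.8,0,0,0]
    - [40,40,-0.5,-0.8,0,0,0]
    - [40,51,-0.5,-0.8,0,0,0]
    - [40,51,-0.5,-0.8,0,0,0]
    - [40,51,-0.5,-0.8,0,0,0]
    - [40,51,-0.5,-0.8,0,0,0]

```text
clock: 14.8
tcp_pos: [0.5706, -0.0002, 0.1021]
orientation: [0.155, 0.988, -0.286]
contact_force: [-0.5, 0.8, -0.7]
grip_width: 0.0513
```

```bash
python3 -c "
from look import *
look('pics/h3.png',.003)"
```

```text
14.8 [ 5.706e-01 -2.000e-04  1.021e-01] [-0.58  0.36  0.34  2.34  1.71  0.19 -0.69] [-0.5  0.8 -0.7] [0.22 0.6  0.03] 0.0513
to target [ 1.6768e+01  1.7600e-01  4.6800e-01  4.0000e-03  1.0000e-03 -2.0000e-03]
```

View pics/h3.png

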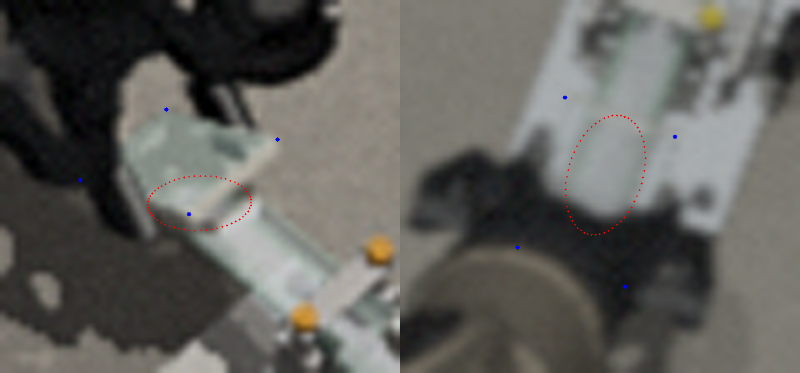

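>>> apply_moves:
  commands:
    - [40,5,0,0.5,0,0,0]
    - [40,9,0,0.5,0,0,0]
    - [40,11,0,0.5,0,0,0]
    - [40,13,0,0.5,0,0,0]
    - [40,13,0,0.5,0,0,0]
    - [40,13,0,0.5,0,0,0]

```text
clock: 15.5
tcp_pos: [0.5777, -0.0026, 0.091]
orientation: [0.154, 0.988, -0.286]
contact_force: [-0.1, -0.9, -0.9]
grip_width: 0.0508
```

>>> apply_moves:
  commands:
    - [40,1,0,0,0,0,0]
    - [40,2,0,0,0,0,0]
    - [40,2,0,0,0,0,0]

```text
clock: 15.8
tcp_pos: [0.5788, -0.0029, 0.0892]
orientation: [0.154, 0.988, -0.286]
contact_force: [-0.1, -0.2, 0.2]
grip_width: 0.0514
```

>>> apply_moves:
  commands:
    - [40,1,0,0,0,0,0]
    - [40,1.5,0,0,0,0,0]
    - [40,1.5,0,0,0,0,0]

```text
clock: 16.1
tcp_pos: [0.5796, -0.0032, 0.088]
orientation: [0.154, 0.988, -0.286]
contact_force: [-0.6, -0.5, -0.2]
grip_width: 0.0513
```

```bash
python3 -c "
from look import *
look('pics/h4.png',.003)"
```

```text
16.1 [ 0.5796 -0.0032  0.088 ] [-0.5   0.4   0.27  2.32  1.83  0.21 -0.81] [-0.6 -0.5 -0.2] [ 0.19  0.58 -0.  ] 0.0513
to target [-0.265  0.287  0.206  0.004  0.    -0.001]
```

View pics/h4.png

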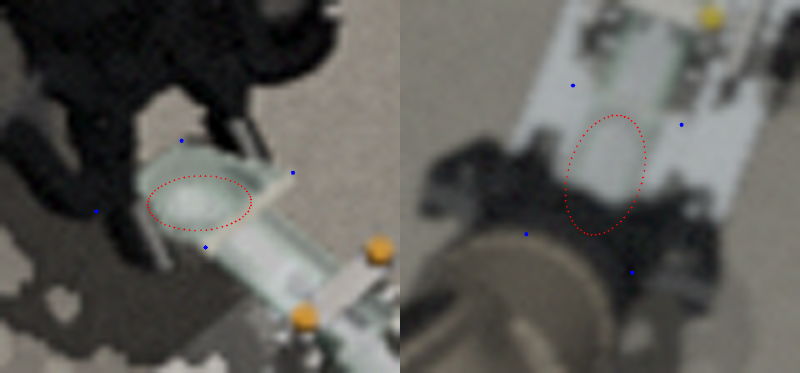

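>>> apply_moves:
  commands:
    - [40,0.7,0,0,0,0,0]
    - [40,1.2,0,0,0,0,0]
    - [40,1.2,0,0,0,0,0]

```text
clock: 16.5
tcp_pos: [0.5799, -0.0032, 0.0874]
orientation: [0.154, 0.988, -0.286]
contact_force: [-6.6, 1.2, 8.6]
grip_width: 0.0509
```

>>> apply_moves:
  commands:
    - [40,0.7,0,0,0,0,0]
    - [40,1.2,0,0,0,0,0]
    - [40,1.2,0,0,0,0,0]

```text
clock: 16.8
tcp_pos: [0.5801, -0.0032, 0.0872]
orientation: [0.155, 0.987, -0.285]
contact_force: [-19.1, 3.4, 28.8]
grip_width: 0.0511
```

>>> apply_moves:
  commands:
    - [40,-0.8,0,0,0,0,0]
    - [40,-0.8,0,0,0,0,0]

```text
clock: 17.0
tcp_pos: [0.58, -0.0032, 0.0873]
orientation: [0.155, 0.987, -0.286]
contact_force: [-10.6, 2.7, 16.0]
grip_width: 0.0512
```

```bash
cat > fm.py <<'E'
from look import *
def fm(name):
    o=r.get_obs();R0=R.from_rotvec(o["orientation"]);print("F tool",R0.inv().apply(o["contact_force"]).round(2),"M tool",R0.inv().apply(o["moment"]).round(3),"M0",R0.inv().apply([.21,.6,.0]).round(3))
    look(name,.003)
E
python3 -c "
from fm import *
fm('pics/i1.png')"
```

```text
F tool [-19.38  -0.72  -0.49] M tool [-0.008  0.786 -0.303] M0 [0.008 0.635 0.014]
17.0 [ 0.58   -0.0032  0.0873] [-0.5   0.4   0.26  2.32  1.84  0.21 -0.81] [-10.6   2.7  16. ] [-0.01  0.83 -0.16] 0.0512
to target [-1.02e+00  1.98e-01  1.97e-01  4.00e-03  1.00e-03 -2.00e-03]
```

View pics/i1.png

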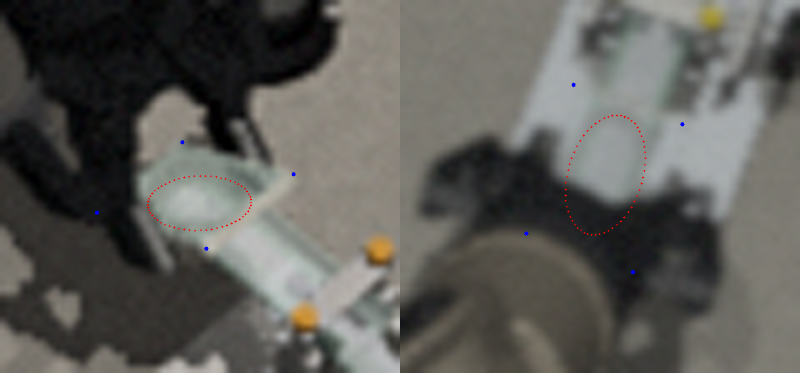

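```bash
cat > avg.py <<'E'
from go import *
def avg(n=6):
    A=[]
    for i in range(n):
        o=r.get_obs();R0=R.from_rotvec(o["orientation"]);A.append(np.r_[R0.inv().apply(o["contact_force"]),R0.inv().apply(o["moment"])]);grab_frame("top")
    A=np.array(A);print(A.round(2));print("mean",A.mean(0).round(3));return o
if __name__=="__main__":
    o=avg();print(o["clock"],o["tcp_pos"].round(4))
E
python3 avg.py
```

```text
[[-1.897e+01 -1.370e+00 -8.600e-01  2.000e-02  6.800e-01 -2.700e-01]
 [-1.807e+01 -1.010e+00 -4.700e-01  4.000e-02  6.700e-01 -3.100e-01]
 [-1.807e+01 -9.900e-01 -3.500e-01  0.000e+00  7.100e-01 -3.300e-01]
 [-1.943e+01 -1.190e+00 -2.500e-01 -1.000e-02  7.400e-01 -3.400e-01]
 [-1.836e+01 -2.290e+00 -4.800e-01 -1.000e-02  7.400e-01 -3.400e-01]
 [-1.893e+01 -1.430e+00 -5.900e-01 -4.000e-02  7.500e-01 -2.800e-01]]
mean [-18.638  -1.38   -0.501   0.      0.713  -0.311]
17.35 [ 0.58   -0.0032  0.0873]
```

Run:
```python
from go import *
o=r.get_obs();p=o["tcp_pos"];R0=R.from_rotvec(o["orientation"])
out=[]
wcn=p+R0.apply([-.0204,0,0]);q,Rt=target(0);
print("window centre by tool",wcn)
for nm,w in(("scene",(302,205)),("top",(278,190))):
    f=grab_frame(nm)
    for l in("window","cell_end"):
        for u in pinpoint(l,nm)[:2]:print(nm,l,np.array(u["point"])*[560,420],u["confidence"], "pred",proj(f,wcn))
    k=12;x0,y0=w[0]-16,w[1]-16
    im=cv2.resize(f["pixels"][y0:y0+32,x0:x0+32,::-1],None,fx=k,fy=k,interpolation=cv2.INTER_CUBIC)
    im=cv2.convertScaleAbs(im,alpha=1.6,beta=-60)
    im2=im.copy()
    for tt in(.003,-.003):
     L=np.array([(proj(f,R0.apply(np.array([-.0204-tt,y,z]))+p)-[x0,y0]+.5)*k for z,y in((.038,.026),(.038,-.026),(-.038,-.026),(-.038,.026))]).astype(int)
     cv2.polylines(im2,[L],True,(0,0,255) if tt>0 else (255,0,0),1)
    out.append(np.hstack([im,im2]))
cv2.imwrite("pics/j1.png",cv2.resize(np.vstack(out),(600,600)))
```

```text
window centre by tool [5.69426309e-01 1.23067700e-04 1.04466872e-01]
scene window [176.904 301.014] 0.95 pred [298.97539437 206.44516657]
scene window [297.024 206.808] 0.78 pred [298.97539437 206.44516657]
scene cell_end [298.48  207.816] 0.55 pred [298.97539437 206.44516657]
top window [385.   268.59] 0.55 pred [277.2205684  195.12955667]
top window [277.816 193.62 ] 0.5 pred [277.2205684  195.12955667]
top cell_end [276.696 195.384] 0.94 pred [277.2205684  195.12955667]
```

View pics/j1.png

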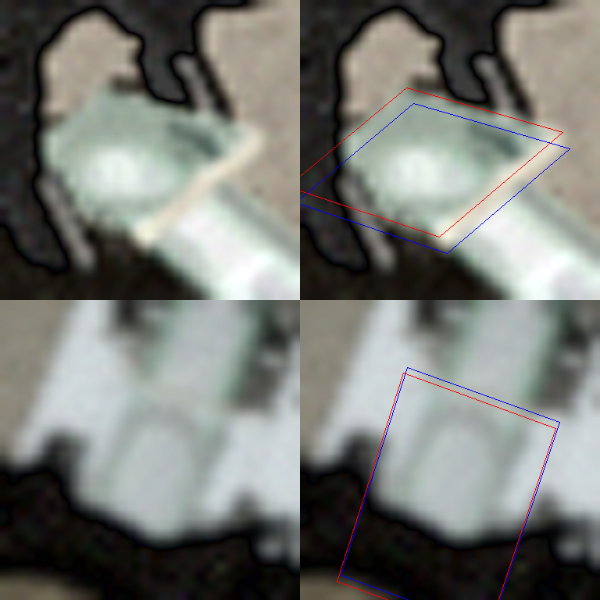

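Run:
```python
from avg import *
o=avg(3);print(o["clock"],o["grip_width"],abs(o["qvel"]).max())
f=grab_frame("scene");cv2.imwrite("pics/k1.png",f["pixels"][:,:,::-1])
```

```text
[[-1.974e+01 -2.340e+00 -3.700e-01  1.000e-02  7.100e-01 -3.400e-01]
 [-1.878e+01 -1.000e+00 -3.500e-01  2.000e-02  6.900e-01 -3.500e-01]
 [-1.962e+01 -1.970e+00 -4.900e-01  0.000e+00  6.900e-01 -3.100e-01]]
mean [-1.938e+01 -1.768e+00 -4.050e-01  1.300e-02  6.980e-01 -3.320e-01]
17.8 0.0512384883598861 0.002130606143730861
```

View pics/k1.png

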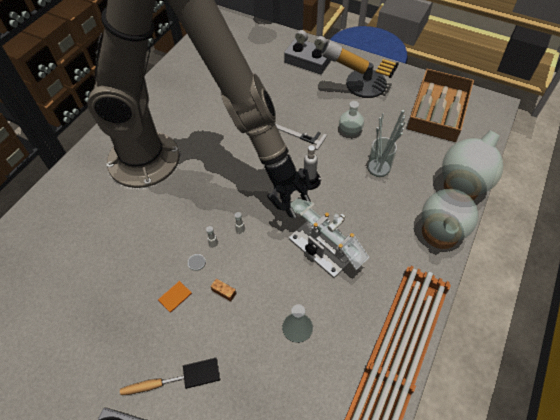

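```bash
python3 -c "
from bench import r
print(r.hand_in())"
```

```text
the job is handed in; nothing more can be done
None
```

I pressed the sprayer's cap to its stop, let it spring back, and set the window on the cell's slanted end, where the fingers still hold it. I handed the job in at about 17.8 s; the hand-in gave no verdict.

**What I did**
- **Spraying:** the cap bottomed at about 37 N with the TCP at 0.154 m. A picture afterwards showed it back up.
- **Placing:** I gripped the window by its long edges at 40 N and lifted it. My first approach stopped about 7 mm short because joints 6 and 7 were at their limits. I turned the held window half a turn about the tool axis, which suits it equally since it is symmetric, and the second approach reached the pose.

**Last checks**
- **Contact:** the window touched the rim within about 1 mm of the height I had worked out from the pictures.
- **Press:** about 19 N along the rim's normal and steady. It briefly reached about 35 N (limit 50 N) before I backed off.
- **Tilt:** I used 0.574 rad off vertical, with an uncertainty of roughly 0.015 rad. The moment about the jaw axis put the contact near the middle of the rim, which fits a flush seat along the slope.
- **Centring:** the picture overlays put the window within about 3 mm of the rim's centre. I did not measure this more finely.
- **Other things:** the bystanders in the last picture look unmoved.

**Not settled**
- A steady moment of about -0.33 N m about the slope axis, with a sideways force of 1 to 2 N, could mean the contact leans to one side. I don't know the moment's reference point, so I could not rule that out.
- The network's window finder also picked the orange look-alike, which I left alone.

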